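Load the orbital shaker

TASK

Load the orbital shaker: take the three glass bottles and the capped tube that stand on the bench beside it and put each one into the clamp on the shaker's platform that fits its diameter, so that none is loose or jammed, lowering it gently until it stands upright on the clamp's pad. Do not tip any vessel over, and leave the beaker and the roll of tape where they are.

Things in the scene. Friction and masses are not known exactly. Their poses are not given: they have to be found in the camera images.
- bottle_large_mid (a point): the largest of the three clear glass bottles with a blue screw cap: body 65 mm in diameter, 117 mm tall, ribbed cap 39 mm in diameter over the top 21 mm; about 0.29 kg. Stands loose on the bench beside the shaker. This point: on its axis, half-way up; z up along the axis. Can be held by the cap (fixed to it) from above
- bottle_medium_mid (a point): the middle-sized clear glass bottle with a blue screw cap: body 56 mm in diameter, 102 mm tall, ribbed cap 35 mm in diameter over the top 18 mm; about 0.19 kg. Stands loose on the bench beside the shaker. This point: on its axis, half-way up; z up along the axis. Can be held by the cap (fixed to it) from above
- bottle_small_mid (a point): the smallest clear glass bottle with a blue screw cap: body 48 mm in diameter, 87 mm tall, ribbed cap 30 mm in diameter over the top 15 mm; about 0.12 kg. Stands loose on the bench beside the shaker. This point: on its axis, half-way up; z up along the axis. Can be held by the cap (fixed to it) from above
- tube_mid (a point): a slender clear 50 ml plastic tube with a flat skirted foot and a blue screw cap: barrel and foot 30 mm in diameter, 114 mm tall, cap 34 mm in diameter over the top 13 mm; about 0.06 kg. Stands loose on the bench beside the shaker. This point: on its axis, half-way up; z up along the axis. Can be held by the cap (fixed to it) from above
- clamp_large_seat (a point): the largest of four stiff, fixed steel clamps on the shaker's platform (in any arrangement, 120 mm apart; for the 65 mm vessel): a rubber pad within four upright leaves, 70 mm across, straight to 29 mm above the pad, then flared to a mouth 86 mm across, 44 mm above it. This point: centre of the pad's top, 75 mm above the bench (platform top 70 mm); z up
- clamp_medium_seat (a point): the second largest of four stiff, fixed steel clamps on the shaker's platform (in any arrangement, 120 mm apart; for the 56 mm vessel): a rubber pad within four upright leaves, 61 mm across, straight to 29 mm above the pad, then flared to a mouth 77 mm across, 44 mm above it. This point: centre of the pad's top, 75 mm above the bench (platform top 70 mm); z up
- clamp_small_seat (a point): the third largest of four stiff, fixed steel clamps on the shaker's platform (in any arrangement, 120 mm apart; for the 48 mm vessel): a rubber pad within four upright leaves, 53 mm across, straight to 29 mm above the pad, then flared to a mouth 69 mm across, 44 mm above it. This point: centre of the pad's top, 75 mm above the bench (platform top 70 mm); z up
- clamp_tube_seat (a point): the narrowest of four stiff, fixed steel clamps on the shaker's platform (in any arrangement, 120 mm apart; for the 30 mm vessel): a rubber pad within four upright leaves, 35 mm across, straight to 39 mm above the pad, then flared to a mouth 51 mm across, 54 mm above it. This point: centre of the pad's top, 75 mm above the bench (platform top 70 mm); z up
- beaker_mid (a point): a small empty glass beaker, 52 mm in diameter, 62 mm tall, that stands loose among the vessels; not part of the job. This point is its centre, half-way up
- tape_mid (a point): a roll of green tape lying flat and loose among the vessels, 72 mm in diameter, 19 mm tall; not part of the job. This point is its centre, half-way up
There are look-alikes about, which are no part of the job. What is shaped like the part that bears bottle_medium_mid but purple is not meant.

How it is judged:
By the outcome, as a careful person would: the job done as asked, in the order asked, and still so for the second after the job is handed in, with the robot touching nothing.
It also fails if it takes over 104 s, if anything falls off the work surface, if the arm or the gripper's body presses on something with over 40 N, if the wrist force passes 120 N, or if a joint passes its speed limit or range.

ROBOT

A 6-joint arm with a two-finger parallel gripper is mounted at the origin on a cart in front of the work surface, level with it; the furniture and walls round the work are solid. World frame = base frame: x ahead of the robot, y to its left, z up, the work surface at z = 0. Lengths are in m, angles in rad, forces in N, time in s.
With the tool pointing down it reaches from about 0.3 to 0.875 m from the base axis. Payload 6.4 kg.
Tool frame: the origin (TCP) lies midway between the tips of the shut fingers; the grasp point (between the pads) lies 19 mm behind it; z points along the fingers, y is the line along which they close (so a half turn about z gives the same grasp; the last joint's range is limited). The gripper opens to 85 mm and grips with 20 to 120 N. Pads are 22 mm wide; open, the fingers measure 114 mm over their backs; the gripper's body (76 mm by 85 mm) begins 54 mm behind the grasp point. The pads swing forward as they close: fully open they stand 13 mm farther back than shut.
Start: joints at [-1.482, 0.181, 1.607, -0, 1.354, -0.206], TCP at [0.167, -0.55, 0.208] pointing down, gripper open.
Joint ranges: [-2.99, 2.99], [-0.89, 2.07], [0.3, 2.58], [-1.14, 4.28], [0, 2.63], [-3.12, 3.12]. Speed limits (rad/s): [2.57, 2.57, 3.01, 3.14, 3.14, 3.14].

INTERFACE

Orientations are given as a rotation vector (axis times angle).
In Python, from station import reach, movel, set_joints, move_gripper, dwell, solve_ik, sense, get_image, camera_params, IKError, close_job gives the robot as it stands. Calls block until the motion is done:
- reach(position, orientation): joint-space move of the TCP to a pose.
- movel(position, velocity=0.15, attitude=None, max_force=None): straight line of the TCP; attitude=None keeps the orientation; velocity is the mean speed in m/s. With max_force (N) it stops when the force on the tool has changed by that much, and returns True; else False.
- set_joints(angles): joint-space move.
- move_gripper(opening, squeeze=None): finger opening in m; squeeze is the grip in N (None keeps the last); returns when the fingers have stopped.
- dwell(seconds).
- solve_ik(position, orientation): joint angles nearest the present ones, or None.
- sense(): the state.
- get_image(name): name is "scene" or "side" or "wrist"; returns the picture (480x640x3 uint8, red, green, blue); there is no depth.
- camera_params(name): a dict with "fx", "fy", "cx", "cy" (pixels), "xyz" and "attitude" of the camera in the world; the wrist camera has in their place "hand_eye" (4x4, takes a point from camera to tool coordinates, whose origin is the TCP and whose axes are the flange's). Camera axes: x right, y down, z forward; pixel columns grow to the right and rows downward; lengths in m; the calibration is good to about 2 mm. A picture is of the moment at which its call begins: read the wrist's pose just before it. camera_params takes no time and is no camera call.
A pose or a line that the arm cannot do raises IKError and nothing moves.
- close_job(): hands the job in; it is judged then, once.
The state is a dict: "time_s": time; "qpos": joint angles; "dq": joint speeds; "joint_torque": joint torques, N m; "position": TCP position; "ee_rot": TCP orientation; "force": force on the tool from outside, world axes, zero at the start; "ft_torque": the same for the moment, N m; "opening": finger opening in m; "grip_force": force on a finger pad.
Only numpy, scipy, OpenCV 4.12 (cv2) and the standard library are available. Lean on these libraries where they do the work, as an engineer would, in place of code of your own. Each camera call takes 0.05 s, during which the arm holds its last target. There are 200 camera calls.

## Working session

There is one attempt and no reset: what is moved stays moved. The work goes in short steps, each a Python script; the robot and the scene stay as the last script left them, time stands still between calls to the robot, and variables do not carry over. Pictures are saved under pics/ and viewed, at most 14 in all, crops included, and the job is handed in when it is done.

```bash
mkdir -p pics; ls
python3 - <<'E'
from station import *
import cv2
for n in ["scene","side","wrist"]:
    cv2.imwrite(f"pics/{n}0.png",get_image(n)[:,:,::-1]); print(n,camera_params(n))
print(sense())
E
```

```text
pics
scene {'fx': 509.01622181449113, 'fy': 509.01622181449113, 'cx': 324.9585633318761, 'cy': 237.00282371204807, 'xyz': array([-0.19560808,  0.10228489,  1.18151208]), 'attitude': array([-1.6797554 ,  2.12469056, -0.61654013])}
side {'fx': 578.123520380934, 'fy': 578.123520380934, 'cx': 319.21106104369954, 'cy': 243.6803503595265, 'xyz': array([ 1.47521293, -0.58597241,  0.72362308]), 'attitude': array([-1.86013286, -1.11368367,  0.61022395])}
wrist {'fx': 356.3238872999639, 'fy': 356.3238872999639, 'cx': 320.84905445772176, 'cy': 238.07257272410072, 'hand_eye': array([[ 1.36614142e-04, -9.57574190e-01, -2.88186836e-01,
         7.38299209e-02],
       [ 9.99999925e-01,  2.35464284e-04, -3.08342985e-04,
        -1.20753100e-03],
       [ 3.63118991e-04, -2.88186773e-01,  9.57574150e-01,
        -1.65599633e-01],
       [ 0.00000000e+00,  0.00000000e+00,  0.00000000e+00,
         1.00000000e+00]])}
{'time_s': 0.15, 'qpos': array([-1.48232209e+00,  1.81401994e-01,  1.60774233e+00, -7.65991914e-06,
        1.35380286e+00, -2.06333966e-01]), 'dq': array([ 0.00060946, -0.00232498, -0.00134226,  0.00138658, -0.00125794,
       -0.00187786]), 'joint_torque': array([ 2.49663090e-04, -4.45269048e+01, -3.51693177e+01, -2.68388239e-04,
        5.94273661e-03, -2.32033102e-05]), 'position': array([ 0.16702569, -0.54974647,  0.20699075]), 'ee_rot': array([-3.10618585e+00, -4.61212390e-01, -1.13535652e-04]), 'force': array([-0.69372143,  0.32766865, -0.5630591 ]), 'ft_torque': array([ 0.06299276, -0.02820973, -0.01769564]), 'grip_force': 0.0, 'opening': 0.08520781117226373}
```

View pics/scene0.png

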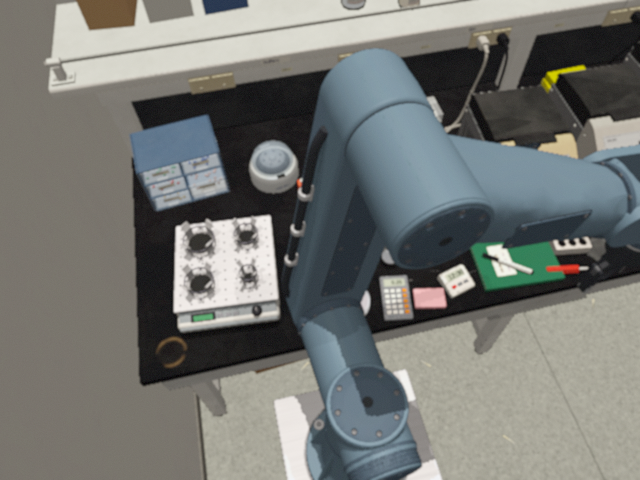

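View pics/side0.png

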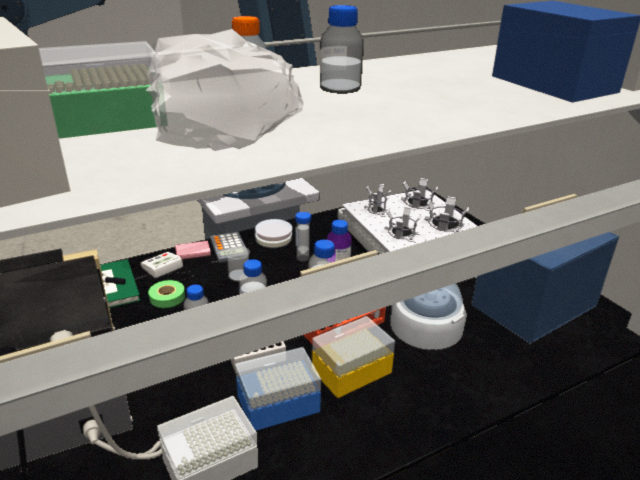

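The scene view shows the shaker with its clamps at (200,240), (246,233), (200,284) and (249,272), and the arm hides the vessels. The side view shows the vessel caps: tube (303,217), two bottles (324,247) and (253,267), small bottle (195,292), a purple look-alike (340,226), beaker (238,265) and tape (167,293). I'll compute rough positions next.

```bash
cat > h.py <<'E'
from station import *
import numpy as np, cv2
from scipy.spatial.transform import Rotation as R
def campose(n,s=None):
    p=camera_params(n)
    if n=="wrist":
        s=s or sense(); T=np.eye(4); T[:3,:3]=R.from_rotvec(s["ee_rot"]).as_matrix(); T[:3,3]=s["position"]
        C=T@p["hand_eye"]; return p,C[:3,:3],C[:3,3]
    return p,R.from_rotvec(p["attitude"]).as_matrix(),np.array(p["xyz"])
def pix(n,u,v,z,s=None):
    p,Q,o=campose(n,s); d=Q@np.array([(u-p["cx"])/p["fx"],(v-p["cy"])/p["fy"],1]); return o+d*(z-o[2])/d[2]
def proj(n,P,s=None):
    p,Q,o=campose(n,s); c=(np.asarray(P)-o)@Q; return np.array([p["fx"]*c[0]/c[2]+p["cx"],p["fy"]*c[1]/c[2]+p["cy"]])
def down(th): # tool down, tool y axis (closing line) at world angle th
    y=np.array([np.cos(th),np.sin(th),0]); z=np.array([0,0,-1.]); return R.from_matrix(np.c_[np.cross(y,z),y,z]).as_rotvec()
E
python3 - <<'E'
from h import *
for n,u,v,z in [("tube",303,217,.114),("A",324,245,.117),("B",253,266,.102),("C",195,291,.087),("purple",340,226,.102),("beaker",238,265,.04),("tape",167,293,.015)]: print(n,pix("side",u,v,z).round(3))
for u,v in [(200,243),(246,235),(200,284),(249,274)]: print(pix("scene",u,v,.08).round(3),proj("side",pix("scene",u,v,.08)))
s=sense(); print(R.from_rotvec(s["ee_rot"]).as_matrix().round(2))
print(pix("scene",212,83,.3),[pix("side",320,300,z).round(2) for z in (.3,.4,.5)])
E
```

```text
tube [ 0.462 -0.057  0.114]
A [ 0.594 -0.077  0.117]
B [ 0.579 -0.229  0.102]
C [ 0.588 -0.351  0.087]
purple [0.517 0.008 0.102]
beaker [ 0.472 -0.22   0.04 ]
tape [ 0.468 -0.378  0.015]
[0.56 0.27 0.08] [443.72597745 217.92690716]
[0.557 0.151 0.08 ] [402.21182938 228.27351155]
[0.441 0.281 0.08 ] [417.16671548 197.22160451]
[0.441 0.161 0.08 ] [377.50186819 206.85631951]
[[ 0.96  0.29 -0.  ]
 [ 0.29 -0.96  0.  ]
 [ 0.   -0.   -1.  ]]
[0.89195949 0.15891357 0.3       ] [array([ 0.97, -0.3 ,  0.3 ]), array([ 1.09, -0.37,  0.4 ]), array([ 1.21, -0.43,  0.5 ])]
```

View pics/wrist0.png

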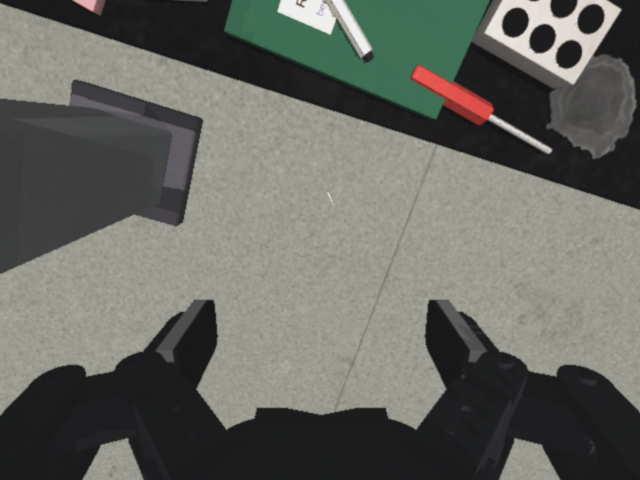

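The wrist view shows only the floor and the bench edge. I'll lift and look straight down over the vessels, then over the shaker.

Run:
```python
from h import *
import json
o=down(-np.pi/2)
p=sense()["position"]; movel([p[0],p[1],.36],.3)
S={}
for n,P in (("v",[.42,-.17,.36]),("k",[.42,.2,.36])):
    reach(P,o); dwell(.3); s=sense(); cv2.imwrite(f"pics/w_{n}.png",get_image("wrist")[:,:,::-1])
    S[n]={k:list(s[k]) for k in("position","ee_rot")}; print(s["position"],s["time_s"])
    if n=="k": cv2.imwrite("pics/side1.png",get_image("side")[:,:,::-1])
json.dump(S,open("S.json","w"))
```

```text
[ 0.41991027 -0.17048308  0.35991962] 2.7833
[0.42030681 0.19935249 0.35997533] 4.5167
```

View pics/w_v.png

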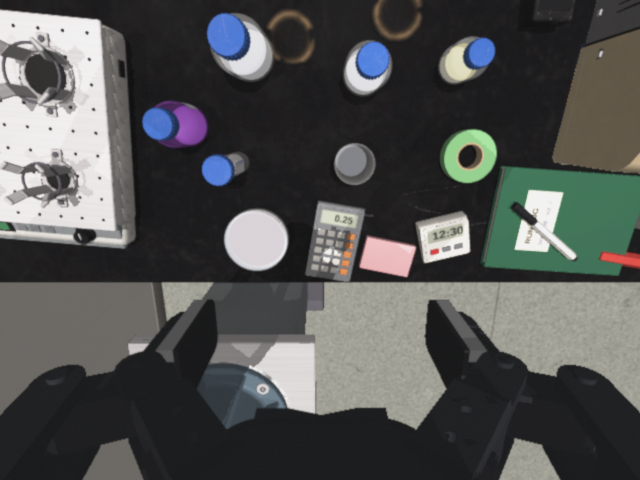

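View pics/w_k.png

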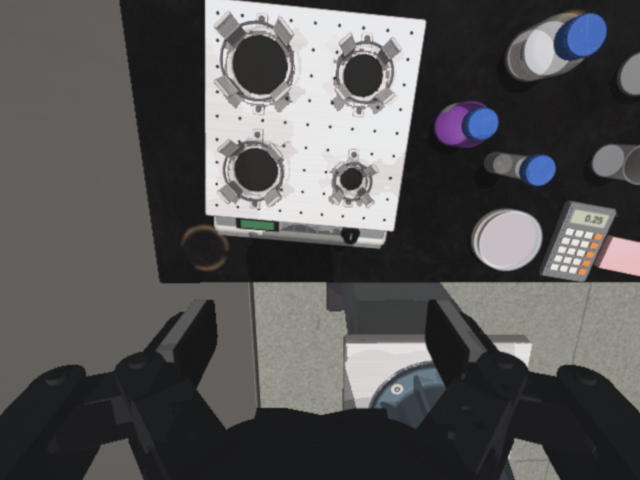

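Vessel view: large bottle cap at (228,35), medium (373,60), small (480,52), tube (218,169), purple look-alike (159,124), beaker (354,163) and tape (469,156). Shaker view: the biggest clamp at (258,65) and the tube clamp at (350,180). The other two, (362,75) and (253,170), need measuring.

Run:
```python
from h import *
import json
S=json.load(open("S.json"))
im=cv2.imread("pics/w_v.png"); h=cv2.cvtColor(im,cv2.COLOR_BGR2HSV)
m=cv2.inRange(h,(100,130,60),(122,255,255)); m[280:]=0
c,_=cv2.findContours(m,0,2)
for k in c:
    if cv2.contourArea(k)>200:
        (u,v),r=cv2.minEnclosingCircle(k)
        for z in (.087,.102,.1155): print((round(u),round(v)),z,pix("wrist",u,v,z,S["v"])[:2].round(4), round(2*np.sqrt(cv2.contourArea(k)/np.pi)*(.525-z)/356*1000,1))
g=cv2.cvtColor(cv2.imread("pics/w_k.png"),cv2.COLOR_BGR2GRAY)
m=(g<60).astype(np.uint8)*255
m=cv2.morphologyEx(m,cv2.MORPH_OPEN,np.ones((5,5)))
c,_=cv2.findContours(m[:215,212:405].copy(),0,2)
for k in c:
    if cv2.contourArea(k)>150:
        k=k+[212,0]; (u,v),(a,b),_=cv2.fitEllipse(k)
        print("pad",u,v,a,b,pix("wrist",u,v,.075,S["k"])[:2].round(4),[round(1000*np.linalg.norm(pix("wrist",u-a/2,v,.075,S["k"])-pix("wrist",u+a/2,v,.075,S["k"]))),round(1000*np.linalg.norm(pix("wrist",u-b/2,v,.075,S["k"])-pix("wrist",u+b/2,v,.075,S["k"])))])
crop=cv2.imread("pics/w_k.png")[0:230,200:430]; cv2.imwrite("pics/crop.png",cv2.resize(crop,None,fx=2.6,fy=2.6,interpolation=2))
```

```text
(217, 170) 0.087 [ 0.4482 -0.0433] 38.8
(217, 170) 0.102 [ 0.4498 -0.0477] 37.5
(217, 170) 0.1155 [ 0.4511 -0.0515] 36.3
(160, 124) 0.087 [0.5017 0.02  ] 41.7
(160, 124) 0.102 [0.5014 0.0135] 40.3
(160, 124) 0.1155 [0.5011 0.0077] 39.0
(373, 60) 0.087 [ 0.5693 -0.2273] 40.9
(373, 60) 0.102 [ 0.5667 -0.2253] 39.5
(373, 60) 0.1155 [ 0.5643 -0.2236] 38.2
(480, 52) 0.087 [ 0.5765 -0.3454] 36.5
(480, 52) 0.102 [ 0.5736 -0.3394] 35.3
(480, 52) 0.1155 [ 0.5711 -0.3339] 34.2
(228, 36) 0.087 [ 0.5936 -0.0673] 52.4
(228, 36) 0.102 [ 0.5901 -0.0708] 50.6
(228, 36) 0.1155 [ 0.5871 -0.0739] 49.0
pad 351.01165771484375 178.33106994628906 19.73725128173828 20.433752059936523 [0.4365 0.1628] [25, 26]
pad 401.41363525390625 205.84030151367188 6.522467613220215 113.73021697998047 [0.4013 0.0972] [8, 146]
pad 255.5115203857422 169.44090270996094 39.76115036010742 42.19596862792969 [0.4477 0.2823] [50, 53]
pad 362.6722412109375 74.94828033447266 36.9753303527832 40.593597412109375 [0.5558 0.1521] [43, 47]
pad 259.43603515625 64.28012084960938 52.034114837646484 57.50533676147461 [0.5672 0.2713] [60, 66]
pad 402.47314453125 7.623990058898926 15.705306053161621 451.3763732910156 [0.624  0.1103] [17, 499]
```

View pics/crop.png

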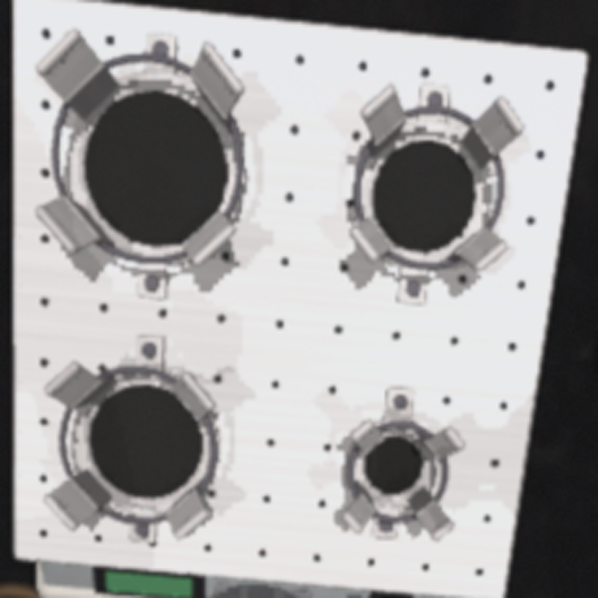

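Pad widths rank the clamps: large at back-left (.567,.271), medium at front-left (.448,.282), small at back-right (.556,.152), tube at front-right (.437,.163). A second view with the hand turned by half a turn will cancel the hand-eye offset.

```bash
cat > meas.py <<'E'
from h import *
from scipy.optimize import fsolve
CAPS={"large":(.117,.021,.0195),"medium":(.102,.018,.0175),"small":(.087,.015,.015),"tube":(.114,.013,.017)}
PADS={"large":(.567,.271),"medium":(.448,.282),"small":(.556,.152),"tube":(.4365,.163)}
A=np.linspace(0,2*np.pi,40)
def cen(k): M=cv2.moments(k); return np.array([M["m10"],M["m01"]])/M["m00"]
def near(im_mask,uv,s):
    c,_=cv2.findContours(im_mask,0,cv2.CHAIN_APPROX_NONE); c=[k for k in c if cv2.contourArea(k)>120]
    return min(c,key=lambda k:np.linalg.norm(cen(k)-uv))
def cap(im,name,xy0,s):
    h=cv2.cvtColor(im,cv2.COLOR_BGR2HSV); m=cv2.inRange(h,(100,130,60),(122,255,255))
    H,t,r=CAPS[name]
    def mod(xy): return cen(cv2.convexHull(np.array([proj("wrist",[xy[0]+r*np.cos(a),xy[1]+r*np.sin(a),z],s) for z in(H,H-t) for a in A],np.float32)))
    k=cen(cv2.convexHull(near(m,mod(xy0),s))); return fsolve(lambda xy:mod(xy)-k,xy0,epsfcn=1e-4)
def pads(im,s):
    m=(cv2.cvtColor(im,cv2.COLOR_BGR2GRAY)<60).astype(np.uint8)*255; m=cv2.morphologyEx(m,cv2.MORPH_OPEN,np.ones((5,5)))
    return {n:pix("wrist",*cv2.fitEllipse(near(m,proj("wrist",[*p,.075],s),s))[0],.075,s)[:2] for n,p in PADS.items()}
V0={"large":(.587,-.074),"medium":(.567,-.225),"small":(.577,-.345),"tube":(.451,-.051)}
E
python3 - <<'E'
from meas import *
import json
S=json.load(open("S.json")); o=down(np.pi/2)
for n,P in (("k2",[.46,.2,.34]),("v2",[.46,-.17,.34])):
    reach(P,o); dwell(.3); s=sense(); cv2.imwrite(f"pics/w_{n}.png",get_image("wrist")[:,:,::-1])
    S[n]={k:list(s[k]) for k in("position","ee_rot")}; print(s["qpos"].round(2),s["time_s"])
json.dump(S,open("S.json","w"))
for n in("k","k2"): print(n,{a:b.round(4) for a,b in pads(cv2.imread(f"pics/w_{n}.png"),S[n]).items()})
for n in("v","v2"): print(n,{a:cap(cv2.imread(f"pics/w_{n}.png"),a,V0[a],S[n]).round(4) for a in V0})
cv2.imwrite("pics/both.png",np.hstack([cv2.resize(cv2.imread(f"pics/w_{n}.png"),(400,300)) for n in("k2","v2")]))
E
```

```text
[ 0.17 -0.07  1.6   0.    1.6  -1.4 ] 7.575
[-0.6  -0.09  1.63  0.    1.61 -2.17] 9.3083
k {'large': array([0.5671, 0.2684]), 'medium': array([0.4477, 0.2794]), 'small': array([0.5557, 0.1492]), 'tube': array([0.4362, 0.1598])}
k2 {'large': array([0.5537, 0.1627]), 'medium': array([0.5537, 0.1627]), 'small': array([0.5537, 0.1627]), 'tube': array([0.5537, 0.1627])}Traceback (most recent call last):
  File "<stdin>", line 9, in <module>
  File "meas.py", line 14, in cap
    k=cen(cv2.convexHull(near(m,mod(xy0),s))); return fsolve(lambda xy:mod(xy)-k,xy0,epsfcn=1e-4)
                                                      ~~~~~~^^^^^^^^^^^^^^^^^^^^^^^^^^^^^^^^^^^^^
    res = _root_hybr(_wrapped_func, x0, args, jac=fprime, **options)
    retval = _minpack._hybrd(func, x0, args, 1, xtol, maxfev,
                             ml, mu, epsfcn, factor, diag)
    return func(*fargs)
  File "meas.py", line 14, in <lambda>
    k=cen(cv2.convexHull(near(m,mod(xy0),s))); return fsolve(lambda xy:mod(xy)-k,xy0,epsfcn=1e-4)
                                                                       ~~~^^^^
  File "meas.py", line 13, in mod
    def mod(xy): return cen(cv2.convexHull(np.array([proj("wrist",[xy[0]+r*np.cos(a),xy[1]+r*np.sin(a),z],s) for z in(H,H-t) for a in A],np.float32)))
                                                     ~~~~^^^^^^^^^^^^^^^^^^^^^^^^^^^^^^^^^^^^^^^^^^^^^^^^^^^
  File "h.py", line 13, in proj
    p,Q,o=campose(n,s); c=(np.asarray(P)-o)@Q; return np.array([p["fx"]*c[0]/c[2]+p["cx"],p["fy"]*c[1]/c[2]+p["cy"]])
          ~~~~~~~^^^^^
  File "h.py", line 5, in campose
    p=camera_params(n)
ValueError: time passes only in moves, steps and waits
```

```bash
sed -i 's/^    p=camera_params(n)/    p=cp(n)/; s/^def campose/import functools\ncp=functools.lru_cache(None)(camera_params)\ndef campose/' h.py; sed -i 's/findContours(im_mask,0/findContours(im_mask,1/' meas.py
python3 - <<'E'
from meas import *
import json
print(cp("wrist")["cx"],cp("wrist")["hand_eye"][:3,3])
S=json.load(open("S.json"))
cv2.imwrite("pics/both.png",np.hstack([cv2.resize(cv2.imread(f"pics/w_{n}.png"),(400,300)) for n in("k2","v2")]))
im=cv2.imread("pics/w_k.png");m=(cv2.cvtColor(im,cv2.COLOR_BGR2GRAY)<60).astype(np.uint8)*255; m=cv2.morphologyEx(m,cv2.MORPH_OPEN,np.ones((5,5)))
k=near(m,proj("wrist",[.567,.271,.075],S["k"]),0); print(cv2.fitEllipse(k),cen(k))
for n in("k","k2"): print(n,{a:b.round(4) for a,b in pads(cv2.imread(f"pics/w_{n}.png"),S[n]).items()})
for n in("v","v2"): print(n,{a:cap(cv2.imread(f"pics/w_{n}.png"),a,V0[a],S[n]).round(4) for a in V0})
E
```

```text
320.84905445772176 [ 0.07342952  0.00126759 -0.16560135]
((259.4607238769531, 64.23184204101562), (51.87590789794922, 57.26517105102539), 166.35330200195312) [259.43346933  64.22389235]
k {'large': array([0.5671, 0.2684]), 'medium': array([0.4477, 0.2794]), 'small': array([0.5557, 0.1492]), 'tube': array([0.4362, 0.1598])}
k2 {'large': array([0.5665, 0.2724]), 'medium': array([0.4466, 0.2825]), 'small': array([0.5553, 0.1513]), 'tube': array([0.4358, 0.1631])}
v {'large': array([ 0.5878, -0.0746]), 'medium': array([ 0.5678, -0.2285]), 'small': array([ 0.5774, -0.3514]), 'tube': array([ 0.45  , -0.0521])}
v2 {'large': array([ 0.5879, -0.0718]), 'medium': array([ 0.5679, -0.2255]), 'small': array([ 0.5774, -0.3485]), 'tube': array([ 0.4503, -0.0493])}
```

View pics/both.png

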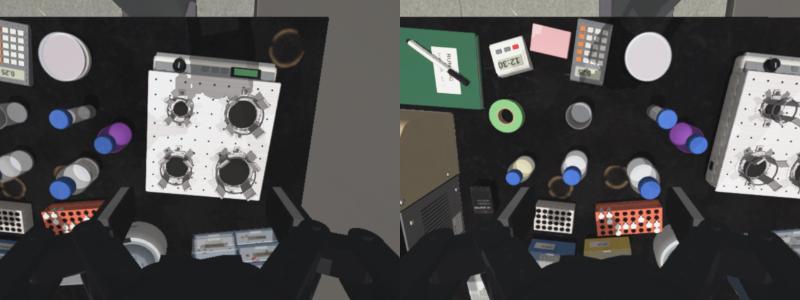

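The two views agree within 1 mm in x, and averaging them cancels a y offset of about 3 mm. I'll pick and place the large bottle first.

```bash
cat > pp.py <<'E'
from meas import *
P={"large":(.5668,.2704),"medium":(.4472,.2810),"small":(.5555,.1503),"tube":(.4360,.1615)}
V={"large":(.5879,-.0732),"medium":(.5679,-.227),"small":(.5774,-.350),"tube":(.4502,-.0507)}
TH={"large":-np.pi/2,"medium":-np.pi/2,"small":-np.pi/2,"tube":-.68}
def zg(n): H,t,r=CAPS[n]; return .083 if n=="tube" else H-t-.008
def pick(n):
    o=down(TH[n]); x,y=V[n]; z=zg(n)
    move_gripper(.055 if n=="tube" else .065)
    reach([x,y,z+.07],o); movel([x,y,z],.12)
    move_gripper(0,40); s=sense(); print(n,"grip",s["opening"],s["grip_force"],s["position"].round(4),s["time_s"])
    movel([x,y,z+.03],.1); movel([x,y,z+.2],.3); s=sense(); print("lift",s["opening"],s["grip_force"],s["force"].round(1))
def place(n,dz=.003):
    o=down(TH[n]); x,y=P[n]; z=zg(n)+.075
    reach([x,y,z+.13],o); movel([x,y,z+.06],.2); dwell(.3)
    f0=sense()["force"]
    st=movel([x,y,z-dz],.05,max_force=7); s=sense()
    print("stop",st,"height over pad",round(s["position"][2]-z,4),"dxy",(s["position"][:2]-[x,y]).round(4),"df",(s["force"]-f0).round(1),s["time_s"])
    return st and s["position"][2]-z<.003
def release(n):
    s=sense(); move_gripper(CAPS[n][2]*2+.022); x,y,z=s["position"]
    movel([x,y,z+.1],.2); print("t",sense()["time_s"])
E
python3 - <<'E'
from pp import *
pick("large"); print(place("large"))
cv2.imwrite("pics/side2.png",get_image("side")[150:300,250:550,::-1])
E
```

```text
large grip 0.0354301714929604 39.555642846062256 [ 0.5889 -0.0734  0.0896] 13.6833
lift 0.03572590588986666 37.878242983288715 [ 0.7 -0.  -2.9]
stop True height over pad 0.0017 dxy [-0.0003 -0.0001] df [-0.5 -0.2  7.4] 18.0083
True
```

Clean contact at pad height with no lateral force. I'll release it and go on.

Run:
```python
from pp import *
release("large")
for n in ("medium","small","tube"):
    pick(n)
    if not place(n): break
    release(n)
```

```text
t 19.0833
medium grip 0.00023826781246992837 16.082565868227903 [ 0.5713 -0.2286  0.0814] 22.525
lift -4.354233510453893e-05 0.0 [ 0.2 -0.5 -1.9]
stop False height over pad -0.0026 dxy [0.0003 0.0001] df [-0.7 -0.7  0.5] 27.7917
```

The medium grip missed: the fingers shut completely and the hand was pushed up about 5 mm. I'll raise it and look.

Run:
```python
from pp import *
import json
x,y,z=sense()["position"]; movel([x,y,.32],.3)
move_gripper(.065)
reach([.42,-.1,.36],down(-np.pi/2)); dwell(.3); s=sense()
cv2.imwrite("pics/v3.png",get_image("wrist")[:,:,::-1]); cv2.imwrite("pics/side3.png",get_image("side")[:,:,::-1])
json.dump({k:list(s[k]) for k in("position","ee_rot")},open("S3.json","w")); print(s["time_s"])
```

```text
30.8833
```

View pics/v3.png

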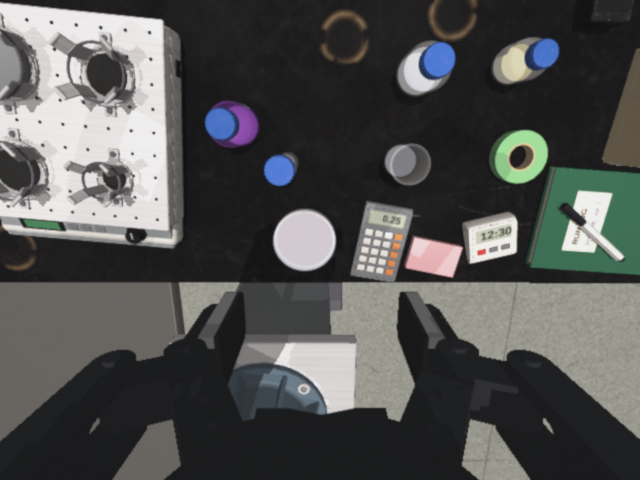

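View pics/side3.png

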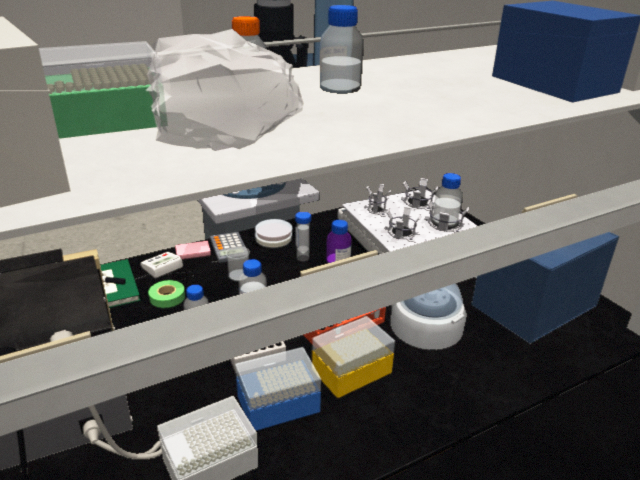

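The medium bottle still stands at cap (437,60), and the large one is seated. I'll measure whether the bottles moved.

Run:
```python
from pp import *
import json
S=json.load(open("S3.json")); im=cv2.imread("pics/v3.png")
for n in ("medium","small","tube"): print(n,cap(im,n,V[n],S).round(4),V[n])
s=json.load(open("S.json"))["v"]; print(cp("wrist")["hand_eye"][:3,3])
i0=cv2.imread("pics/w_v.png")
a=cv2.resize(i0[20:110,310:410],None,fx=4,fy=4); b=cv2.resize(im[20:110,380:480],None,fx=4,fy=4); cv2.imwrite("pics/c.png",np.hstack([a,b]))
```

```text
medium [ 0.5678 -0.2259] (0.5679, -0.227)
small [ 0.5772 -0.348 ] (0.5774, -0.35)
tube [ 0.4498 -0.0493] (0.4502, -0.0507)
[ 0.0734635  -0.00126754 -0.16560124]
```

View pics/c.png

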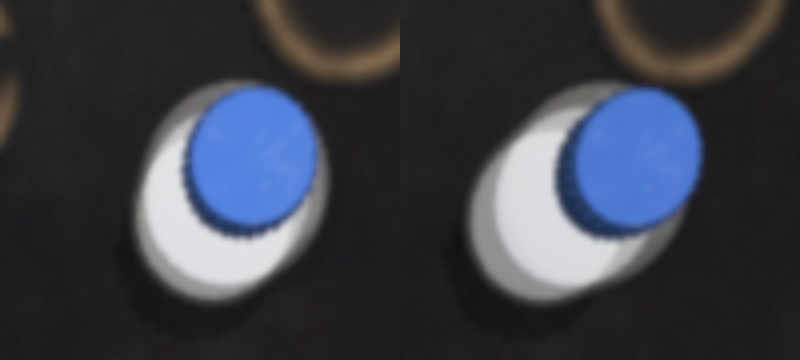

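The bottle hasn't moved, so the fingers slipped off from the shoulder below the cap. I'll grip higher, on the cap only, and check before lifting.

```bash
sed -i 's/H-t-.008/H-t+.001/; s/return .083 if/return .088 if/' pp.py
python3 - <<'E'
from pp import *
n="medium"; x,y=V[n]; z=zg(n); o=down(TH[n])
reach([x,y,z+.07],o); movel([x,y,z],.12); dwell(.2); s=sense(); print(s["position"].round(4),z,s["force"].round(1),s["opening"])
cv2.imwrite("pics/g1.png",get_image("wrist")[:,:,::-1])
for w in (.05,.042,.037,0):
    move_gripper(w,40); s=sense(); print(w,s["opening"],s["grip_force"],s["position"].round(4),s["force"].round(1))
dwell(.3); s=sense(); print(s["opening"],s["grip_force"],s["position"].round(4),s["force"].round(1),s["time_s"])
cv2.imwrite("pics/g2.png",get_image("wrist")[:,:,::-1])
a=[cv2.resize(cv2.imread(f"pics/g{i}.png"),(400,300)) for i in(1,2)]; cv2.imwrite("pics/g.png",np.hstack(a))
E
```

```text
[ 0.5686 -0.2274  0.0861] 0.08499999999999999 [ 0.1 -0.2 -0.6] 0.06480136671307768
0.05 0.04982913246889376 0.0 [ 0.5679 -0.227   0.0851] [-0.4 -0.6  0.1]
0.042 0.04188890188286669 0.0 [ 0.5679 -0.227   0.085 ] [ 0.4 -0.5 -0.9]
0.037 0.03669511599283307 0.0 [ 0.5679 -0.227   0.085 ] [-0.5  1.1  0.2]
0 -6.993618336362554e-05 0.0 [ 0.5679 -0.227   0.085 ] [0.1 0.5 0.5]
-0.00016582858506483824 0.0 [ 0.5679 -0.227   0.085 ] [-0.1 -0.3  0. ] 34.575
```

View pics/g.png

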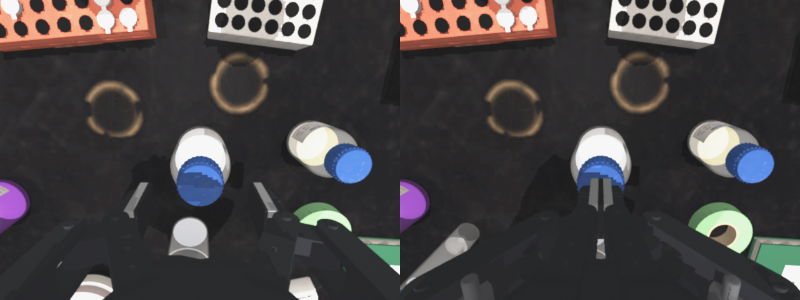

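The fingers shut fully with no grip force, although the cap appears to be between them. I'll take one close composite of the wrist and side views to see why.

Run:
```python
from pp import *
sd=get_image("side")[:,:,::-1]; sc=get_image("scene")[:,:,::-1]; cv2.imwrite("pics/side4.png",sd); cv2.imwrite("pics/scene4.png",sc)
print(proj("side",[.568,-.227,.102]),proj("scene",[.568,-.227,.102]),proj("side",sense()["position"]))
a=cv2.resize(cv2.imread("pics/g2.png")[190:400,210:430],(400,382)); b=cv2.resize(sd[200:330,190:326],(400,382))
c=cv2.resize(sc[80:300,270:690],(400,218)); d=cv2.resize(cv2.imread("pics/g1.png")[190:400,120:540],(400,218))
cv2.imwrite("pics/cmp.png",np.vstack([np.hstack([a,b]),np.hstack([c,d])]))
```

```text
[251.4269107 263.0179823] [385.59685256 198.87052878] [251.75514312 270.15367563]
```

View pics/cmp.png

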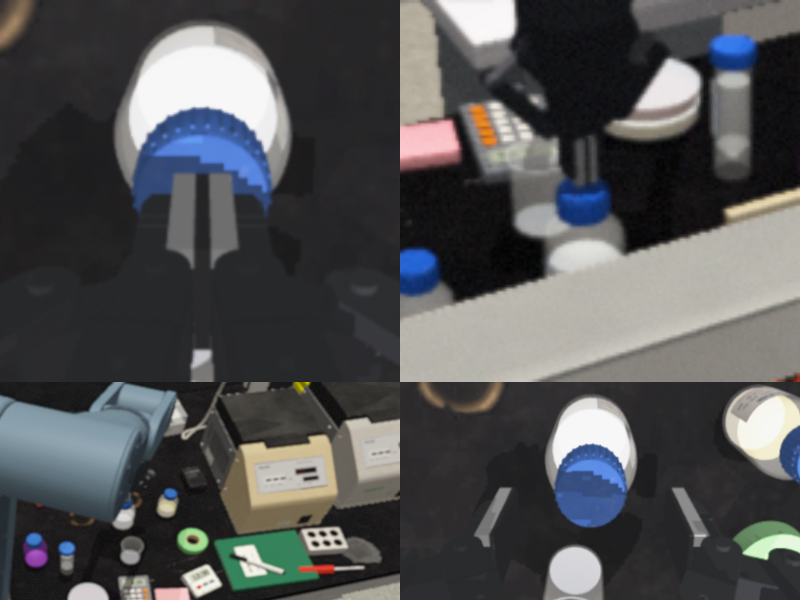

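The side view shows the shut fingers standing above this cap, with no contact. So this bottle is shorter than I assumed, and my size assignment may be wrong. I'll triangulate the cap heights from the side and wrist images.

Run:
```python
from pp import *
import json
from scipy.optimize import least_squares
S=json.load(open("S.json"))
def blobs(f):
    im=cv2.imread(f); h=cv2.cvtColor(im,cv2.COLOR_BGR2HSV); m=cv2.inRange(h,(100,130,60),(122,255,255))
    c,_=cv2.findContours(m,0,1); return [k for k in c if cv2.contourArea(k)>60]
B={n:blobs(f"pics/{f}.png") for n,f in (("v","w_v"),("v2","w_v2"),("side","side0"))}
X={"A":(.588,-.073,.11),"B":(.568,-.227,.09),"C":(.577,-.35,.08),"tube":(.45,-.05,.105),"purple":(.501,.01,.1)}
for n,x0 in X.items():
    K={}
    for c in B:
        q=proj("side" if c=="side" else "wrist",x0,S.get(c)); K[c]=min(B[c],key=lambda k:np.linalg.norm(cen(k)-q))
    # fit vertical cylinder: x,y,top,thick,radius by bounding boxes of silhouettes
    def res(p):
        r=[]
        for c,k in K.items():
            pts=np.array([proj("side" if c=="side" else "wrist",[p[0]+p[4]*np.cos(a),p[1]+p[5 if 0 else 4]*np.sin(a)+(0 if c=="side" else p[5]*(1 if c=="v" else -1)),z],S.get(c)) for z in(p[2],p[2]-p[3]) for a in A])
            kk=k[:,0,:]; r+=list(pts.min(0)-kk.min(0)+.5)+list(pts.max(0)-kk.max(0)-.5)
        return r
    f=least_squares(res,[*x0[:2],x0[2]+.008,.018,.018,0],x_scale=.01,diff_step=1e-3)
    print(n,"x,y",f.x[:2].round(4),"top %.3f thick %.3f dia %.4f yb %.4f"%(f.x[2],f.x[3],2*f.x[4],f.x[5]),"rms",np.sqrt(np.mean(f.fun**2)).round(2))
```

```text
A x,y [ 0.5882 -0.0729] top 0.116 thick 0.021 dia 0.0391 yb 0.0014 rms 0.48
B x,y [ 0.5683 -0.2269] top 0.102 thick 0.021 dia 0.0327 yb 0.0013 rms 0.46
C x,y [ 0.5779 -0.35  ] top 0.087 thick 0.015 dia 0.0290 yb 0.0014 rms 0.47
tube x,y [ 0.4501 -0.0499] top 0.111 thick 0.010 dia 0.0360 yb 0.0012 rms 0.4
purple x,y [0.5015 0.0159] top 0.101 thick 0.018 dia 0.0350 yb 0.0014 rms 0.55
```

The fit confirms the sizes: A large, B medium, C small, all with the expected cap heights. So the grip was too near the fingertips to engage the cap. I'll go deeper so the grasp point is at mid-cap, closing stepwise.

Run:
```python
from pp import *
n="medium"; x,y=V[n]
movel([x,y,.125],.06); s=sense(); print(s["force"].round(1)); move_gripper(.075)
print(movel([x,y,.069],.06,max_force=8)); dwell(.2); s=sense(); print(s["position"].round(4),s["force"].round(1))
for w in (.05,.04,.036,.033,.03):
    move_gripper(w,40); s=sense(); print(w,s["opening"],s["grip_force"],s["position"].round(4),s["force"].round(1),s["time_s"])
    if s["grip_force"]>15: break
```

```text
[-0.3  0.1 -0. ]
False
[ 0.5682 -0.2272  0.0695] [-1.5  0.5 -0.6]
0.05 0.04999441116710751 0.0 [ 0.5679 -0.227   0.069 ] [-0.3  0.   0.1] 37.8917
0.04 0.04006845075127443 0.0 [ 0.5679 -0.227   0.069 ] [ 0.5 -0.4 -0.1] 38.15
0.036 0.03570087076039162 0.0 [ 0.5679 -0.227   0.069 ] [ 0.1 -0.5 -0.8] 38.3667
0.033 0.033300783486939295 21.174640334938886 [ 0.568  -0.227   0.0692] [-0.4  0.7  1. ] 38.5833
```

Contact at mid-cap now. Closing fully, lifting and placing.

Run:
```python
s=open("pp.py").read()
s=s.replace('return .088 if n=="tube" else H-t+.001','return {"large":.088,"medium":.069,"small":.057,"tube":.083}[n]')
s=s.replace('    move_gripper(0,40); s=','    move_gripper(2*CAPS[n][2]+.004); move_gripper(0,40); dwell(.1); s=')
s=s.replace('    movel([x,y,z+.03],.1)','    assert s["opening"]>.02\n    movel([x,y,z+.03],.1)')
s=s.replace('movel([x,y,z],.12)','movel([x,y,z],.12,max_force=12)')
open("pp.py","w").write(s)
from pp import *
n="medium"; x,y=V[n]; z=.069
move_gripper(0,40); dwell(.2); s=sense(); print(s["opening"],s["grip_force"],s["position"].round(4))
assert s["opening"]>.025
movel([x,y,z+.03],.1); movel([x,y,z+.2],.3); dwell(.1); s=sense(); print("lift",s["opening"],s["grip_force"],s["force"].round(1))
assert s["opening"]>.025
if place(n):
    release(n)
```

```text
0.032989359752506116 39.687547365319915 [ 0.5681 -0.227   0.0693]
lift 0.03223125431151879 40.03962317132391 [ 0.6  0.4 -3. ]
stop True height over pad 0.0002 dxy [ 0.0001 -0.    ] df [-0.9 -0.1  7.9] 44.0583
t 45.075
```

Run:
```python
from pp import *
for n in ("small","tube"):
    pick(n)
    if not place(n): break
    release(n)
```

```text
small grip 0.026890197565660596 39.45261274231598 [ 0.5777 -0.3502  0.0576] 49.125
lift 0.026529437678723 39.484932543709874 [-0.5 -0.6 -0.8]
stop True height over pad 0.0005 dxy [-0.0001 -0.    ] df [-0.8  0.2  5.7] 54.0
t 55.025
tube grip 0.031701418880648535 39.55324894035584 [ 0.4507 -0.0509  0.0837] 57.8083
lift 0.03180026443319045 39.76842554169707 [ 0.9 -0.2 -1.8]
stop True height over pad 0.0008 dxy [-0.0001  0.0001] df [-0.3 -0.9  5.4] 61.7167
t 62.7333
```

All four reached their pads with a clean stop. One check picture before handing in.

Run:
```python
from pp import *
p=sense()["position"]; movel([p[0],p[1],.36],.3)
reach([.40,-.05,.37],down(-np.pi/2)); dwell(.5)
sd=get_image("side")[130:330,150:500,::-1]; w=get_image("wrist")[0:280,:,::-1]; print(sense()["time_s"])
cv2.imwrite("pics/end.png",np.vstack([cv2.resize(w,(700,306)),cv2.resize(sd,(700,290))[:290]]))
```

```text
64.6833
```

View pics/end.png

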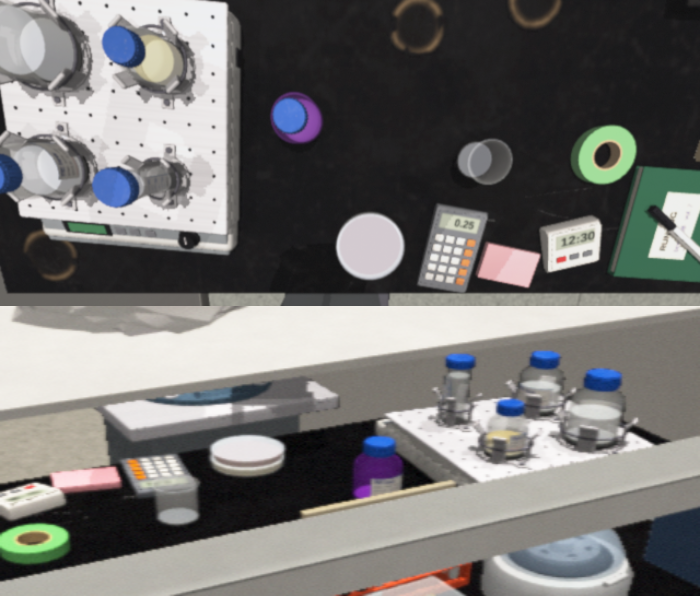

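The picture shows all four vessels upright in their clamps: tube front-right, medium front-left, small back-right, large back-left. The purple bottle, beaker and tape are where they were.

```bash
python3 -c "
from station import *
print(close_job())"
```

```text
the job is handed in; nothing more can be done
None
```

The three bottles and the tube are standing upright in the clamps that fit them, the beaker, tape and purple bottle were left in place, and the job is handed in at about 65 s after one missed grip on the medium bottle, which stayed upright.

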